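Slide the food pan out from behind the canister

TASK

Set the canister aside on the counter, then slide the steel food pan out of its bay along the counter, without lifting it, until it sits wholly on the black drip mat with its long side along the mat's long side. Then stand the canister back where it stood at the start. Keep both upright and leave the bowl, bottle and jar where they are.

Things in the scene. Friction and masses are not known exactly. Their poses are not given: they have to be found in the camera images.
- canister: Round metal shaker canister with a black lid, 64 mm in diameter and 115 mm high, about 0.35 kg (0.25 to 0.5), standing in front of (on the robot's side of) the pan. Origin: centre of its underside; z up along its axis. Its place to return to is where it stands at the start; a person would put it back to within about 3 cm.
- pan: Open, empty steel food pan, 0.28 to 0.56 kg, 108 mm along its x and 176 mm along its y over the rim, 65 mm high. Inside 92 x 160 mm, floor 4 mm up, walls 4 mm thick; the rim juts out 4 mm and is 4 mm high. Fingers can go down inside and pull on a wall; it slides on the counter. Origin: centre of its underside; z up. It starts in the bay, its axes along the bay's to within 0.04 rad.
- bay: Fixed low bay of three dark steel walls, 6 mm thick, 50 mm high, no floor, open at its -x side (to the robot), back wall at +x. Inside: 120 mm along its x (-60 to +60 mm), 200 mm along its y; 212 mm wide outside. Origin: centre of the inside, at counter height. The canister starts outside the opening, near x = -110 mm, y = 0 (up to 30 mm to either side), in the pan's way.
- mat: Black rubber drip mat fixed flat on the counter, left or right of the bay's open side, 150 mm along its x and 220 mm along its y, 1 mm thin: it offers no step, the pan slides onto it as on the counter. Origin: its centre, z up.
- bowl: White bowl, 100 mm across and 50 mm high, standing on the counter on the other side from the mat. Bystander. Origin: centre of its underside.
- bottle: Amber glass bottle, 64 mm in diameter, 200 mm high, on the counter at the far left. Bystander. Origin: centre of its underside.
- jar: Glass jar with a steel cap, 70 mm in diameter, 110 mm high, at the far right. Bystander. Origin: centre of its underside.
Not all that is in view belongs to the job. What is shaped like the canister but green or orange is not meant.

How it is judged:
By the outcome, as a careful person would: the job done as asked, in the order asked, and still so for the second after the job is handed in, with the robot touching nothing.
It also fails if it takes over 72 s, if anything falls off the work surface, if the arm or the gripper's body presses on something with over 40 N, if the wrist force passes 120 N, or if a joint passes its speed limit or range.

ROBOT

A 6-joint arm with a two-finger parallel gripper is mounted at the origin on the work surface. World frame = base frame: x ahead of the robot, y to its left, z up, the work surface at z = 0. Lengths are in m, angles in rad, forces in N, time in s.
With the tool pointing down it reaches from about 0.25 to 0.775 m from the base axis. Payload 4 kg.
Tool frame: the origin (TCP) lies on the centre line of the jaws, within the pads' length; the fingertips stand 17 mm ahead of it and the grasp point (between the pads) lies 2 mm behind it; z points along the fingers, y is the line along which they close (so a half turn about z gives the same grasp; the last joint's range is limited). The gripper opens to 94 mm and grips with 3 to 60 N. Pads are 16 mm wide; open, the fingers measure 119 mm over their backs; the gripper's body (75 mm by 177 mm) begins 78 mm behind the grasp point.
Start: joints at [1.027, 0.087, 1.371, -0, 1.684, -0.103], TCP at [0.235, 0.497, 0.223] pointing down, gripper open.
Joint ranges: [-3.1, 3.1], [-0.76, 2.03], [0.27, 2.55], [-1.08, 4.22], [0.17, 2.65], [-2.57, 2.57]. Speed limits (rad/s): [2.79, 2.79, 3.14, 3.14, 3.14, 3.14].

INTERFACE

Orientations are given as [roll, pitch, yaw] about the fixed x, y, z axes, in that order (R = Rz(yaw) Ry(pitch) Rx(roll)).
In Python, from bench import robot gives the robot as it stands.
- The arm moves only by the tool servo_tool, never from a script. Its argument "plan" is a list of rows, each a list of 7 numbers: the shift along the tool's x, y, z normalised to -1 to 1, where 1 is 0.1 m, then the turn, a rotation vector about the tool's x, y, z normalised to -1 to 1, where 1 is pi/2 rad, then the finger opening in mm, from 0 to 94. In form: [[x, y, z, ax, ay, az, gripper], ...]. A call has 1 to 12 rows; each row is the pose to reach, as a shift and turn from the pose commanded when the call began, along the tool's axes at that moment; what a row does not reach only later rows make up. A row lasts 1/12 s, in which the tool goes at most 41.7 mm and 7.16 degrees, less where a joint would pass 70% of its speed; a pose out of reach is approached as far as the arm can. A call with a number of a shift or a turn outside -1 to 1 is refused whole. A call with a gripper value outside its range is refused whole. The fingers move at their own pace and stop on an object; the grip force is fixed at half the most. Time passes only in rows, so rows that repeat a pose let the fingers close. It gives the time, the measured TCP pose, the force, the opening and the grip force at its end, in the units of the state.
- robot.get_obs(): the state, without advancing time (a new reading comes with each control period).
- robot.snapshot(name): name is "side" or "top"; returns the picture (384x512x3 uint8, red, green, blue); there is no depth.
- robot.camera_params(name): a dict with "camera_matrix" (3x3 intrinsics, pixels), "rvec" (rotation vector, rad) and "tvec" (3), from world to camera coordinates, as OpenCV has them. Camera axes: x right, y down, z forward; pixel columns grow to the right and rows downward; lengths in m; the calibration is good to about 2 mm. A picture is of the moment at which its call begins. camera_params takes no time and is no camera call.
- robot.close_job(): hands the job in; it is judged then, once.
Trained networks look in the newest picture that a camera, given by its name, has taken for a name from the list of things; names that differ only in an ending like _2 or _b are one class to them, and where a whole thing is asked for, a point or a joint stands for the part that bears it (a point fixed in the world has none). Each returns a list of dicts, best first, with "conf" (0 to 1); they miss things now and then, are a little off and sometimes report something else, mostly with a low value. They report only what shows in the picture. A call takes as long as a camera call. They do not tell look-alikes from the thing itself.
- robot.find_in(thing, camera): "extent" ([centre column, centre row, width, height] in pixels, round what is visible of it).
The state is a dict: "time": time; "joint_positions": joint angles; "qvel": joint speeds; "joint_torque": joint torques, N m; "tool_pos": TCP position; "ee_rot": TCP orientation; "wrist_force": force on the tool from outside, world axes, zero at the start; "wrist_torque": the same for the moment, N m; "width": finger opening in m; "finger_force": force on a finger pad.
Only numpy, scipy, OpenCV 4.12 (cv2) and the standard library are available. Lean on these libraries where they do the work, as an engineer would, in place of code of your own. Each camera call takes 0.05 s, during which the arm holds its last target. There are 200 camera calls.

## Working session

There is one attempt and no reset: what is moved stays moved. The work goes in short steps, Python scripts to look and compute and a tool call to move; the robot and the scene stay as the last step left them, time stands still between calls to the robot, and variables do not carry over. Pictures are saved under pics/ and viewed, at most 10 in all, crops included, and the job is handed in when it is done.

Besides the shell and the picture viewer there is one more tool, called after ">>>" in YAML: its name, and indented under it one key for each argument. servo_tool: Moves the arm, as the interface text tells. Scaled input: -1 to 1 covers 0.1 m each way for a shift and pi/2 rad each way for a turn. Its arguments: {"type":"object","properties":{"plan":{"type":"array","items":{"type":"array","items":{"type":"number"}}}},"required":["plan"]}

```bash
mkdir -p pics
cat > h.py <<'E'
import numpy as np, cv2
from bench import robot
def cam(n):
    c=robot.camera_params(n); return np.array(c["camera_matrix"],float),np.array(c["rvec"],float),np.array(c["tvec"],float).reshape(3,1)
def ray(n,u,v,z):
    K,r,t=cam(n); R=cv2.Rodrigues(r)[0]; d=R.T@np.linalg.inv(K)@np.array([u,v,1.]); c=(-R.T@t).ravel()
    return c+d*(z-c[2])/d[2]
def proj(n,P):
    K,r,t=cam(n); return cv2.projectPoints(np.array(P,float).reshape(-1,3),r,t,K,None)[0].reshape(-1,2)
E
python3 - <<'E'
from h import *
ims=[]
for n in("top","side"):
    im=robot.snapshot(n)[:,:,::-1]; cv2.imwrite(f"pics/{n}0.png",cv2.resize(im,(800,600),interpolation=cv2.INTER_CUBIC))
    K,r,t=cam(n);print(n,(-cv2.Rodrigues(r)[0].T@t).ravel().round(3),K[0,0])
    for th in("canister","pan","bay","mat","bowl"):
        for d in robot.find_in(th,n)[:4]:
            e=d["extent"];print(th,round(d["conf"],2),np.round(e),ray(n,e[0],e[1],0.0).round(3))
o=robot.get_obs();print(o["time"],o["tool_pos"],o["ee_rot"])
E
```

```text
top [ 0.328 -0.003  1.275] 419.2885936587251
canister 0.77 [239. 116.  22.  32.] [0.811 0.072 0.   ]
canister 0.75 [249. 251.  28.  22.] [0.385 0.024 0.   ]
canister 0.7 [244. 199.  21.  24.] [0.543 0.047 0.   ]
canister 0.58 [293. 227.  26.  31.] [ 0.462 -0.108  0.   ]
pan 0.96 [244. 166.  63.  44.] [0.648 0.049 0.   ]
pan 0.32 [241. 159.  72.  40.] [0.669 0.058 0.   ]
bay 0.67 [242. 164.  76.  52.] [0.655 0.056 0.   ]
bay 0.51 [349. 224.  36.  34.] [ 0.476 -0.279  0.   ]
mat 0.86 [167. 221.  77.  59.] [0.467 0.277 0.   ]
bowl 0.67 [350. 226.  33.  35.] [ 0.471 -0.282  0.   ]
side [0.415 0.739 0.66 ] 367.26596532886157
canister 0.83 [308. 176.  28.  45.] [ 0.452 -0.168  0.   ]
canister 0.71 [334. 207.  27.  52.] [ 0.368 -0.04   0.   ]
canister 0.69 [269. 203.  30.  51.] [ 0.545 -0.017  0.   ]
canister 0.65 [170. 193.  33.  46.] [ 0.827 -0.     0.   ]
pan 0.73 [226. 204.  68.  64.] [0.659 0.013 0.   ]
bay 0.6 [211. 234.  50.  34.] [0.664 0.129 0.   ]
mat 0.97 [283. 303.  82.  92.] [0.455 0.288 0.   ]
bowl 0.77 [311. 145.  30.  19.] [ 0.463 -0.344  0.   ]
0.6 [0.23467334 0.49744975 0.22252214] [3.14143445e+00 2.04966249e-06 2.70082531e+00]
```

View pics/top0.png

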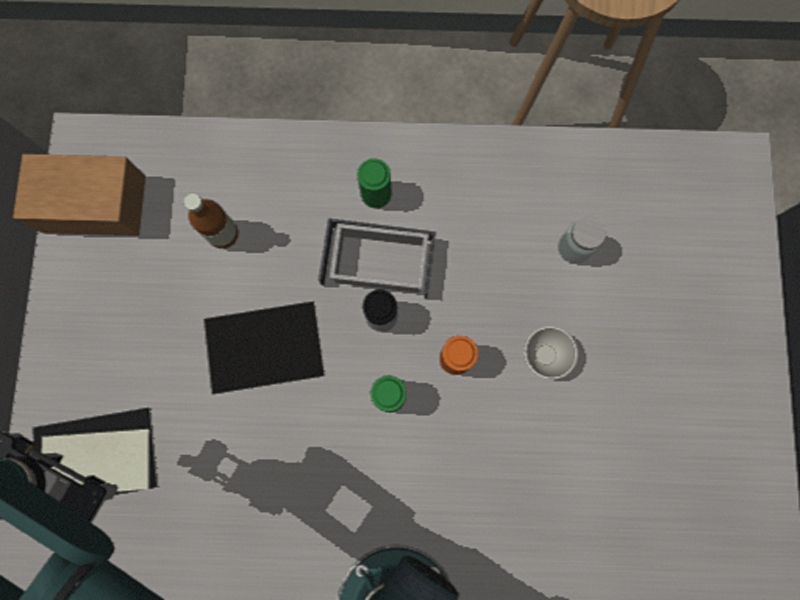

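View pics/side0.png

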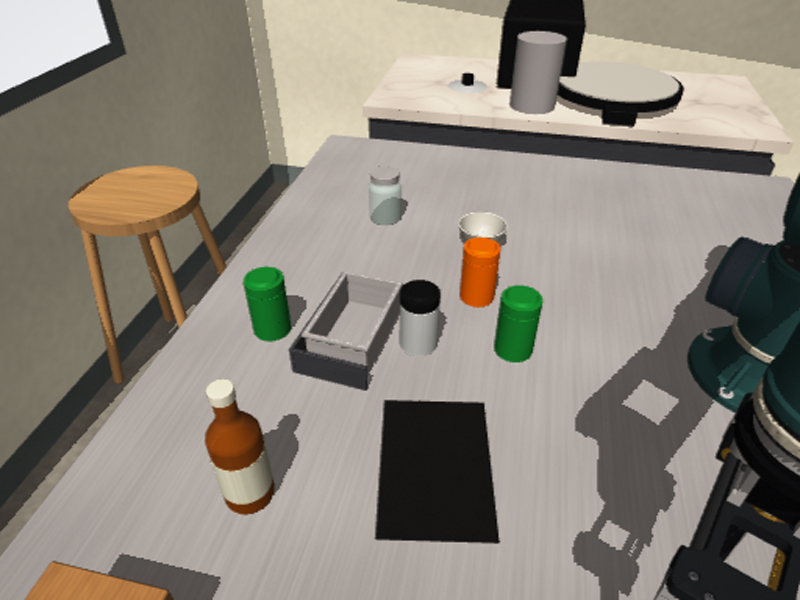

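Top view (800x600): the candidates are green (375,180), green (388,393), orange (459,354) and the black-lidded metal one at (380,307). The last fits: grey body, black lid, standing in front of the pan. The mat is at (265,348), the pan and bay at (380,260), and the orange decoy at (459,354). I'll confirm this with a crop.

Run:
```python
from h import *
im=robot.snapshot("top")[:,:,::-1]
cv2.imwrite("pics/crop1.png",cv2.resize(im[132:218,190:304],None,fx=6.9,fy=6.9,interpolation=cv2.INTER_CUBIC))
# mat
m=(im.max(2)<45).astype(np.uint8); m[:, :128]=0; m[:,210:]=0; m[:185]=0; m[255:]=0
c=max(cv2.findContours(m,0,2)[0],key=cv2.contourArea).reshape(-1,2)
P=np.array([ray("top",u,v,0)[:2] for u,v in c],np.float32); print("mat",cv2.minAreaRect(P),cv2.boxPoints(cv2.minAreaRect(P)).round(3).tolist())
# lid
m=(im.max(2)<50).astype(np.uint8); m[:185]=0;m[212:]=0;m[:,:228]=0;m[:,258:]=0
n,l,s,ce=cv2.connectedComponentsWithStats(m); print(s,ce.round(1)); i=1+s[1:,4].argmax(); print("lid",s[i],ray("top",*ce[i],.115).round(4))
```

```text
mat ((0.4657607972621918, 0.273537278175354), (0.14609114825725555, 0.21434567868709564), 11.028376579284668) [[0.37400001287460327, 0.36500000953674316], [0.41499999165534973, 0.15399999916553497], [0.5580000281333923, 0.18199999630451202], [0.5170000195503235, 0.3930000066757202]]
[[     0      0    512    384 196222]
 [   233    185     21     23    386]] [[255.5 191.5]
 [243.  196.3]]
lid [233 185  21  23 386] [0.5311 0.044  0.115 ]
```

View pics/crop1.png

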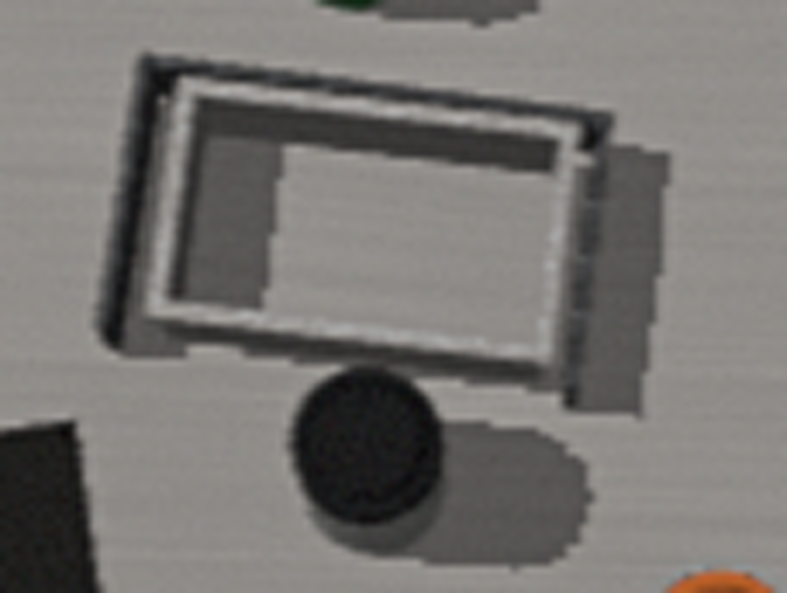

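The crop confirms a metal canister with a black lid at crop (367,445), touching nothing and in front of the pan. Next I'll compute the pan, bay and obstacle poses.

Run:
```python
from h import *
f=lambda x,y:(190+(x+.5)/6.9-.5,132+(y+.5)/6.9-.5)
for n,z,cs in(("panrim",.065,[(176,76),(592,120),(555,368),(147,318)]),("bay TL,TR,FR,FL outer",.05,[(143,55),(612,112),(575,405),(100,340)])):
    P=np.array([ray("top",*f(*c),z)[:2] for c in cs]); print(n,P.round(3).tolist(),P.mean(0).round(3),cv2.minAreaRect(P.astype(np.float32)))
    d=(P[0]-P[1]+P[3]-P[2]); print("yaw",np.arctan2(-d[0],d[1]).round(3))
s=.64
for n,u,v,z in(("orange",459,352,.115),("green",388,391,.115),("jar",588,234,.11),("bottle",193,202,.2),("bowl",551,352,.05)): print(n,ray("top",u*s,v*s,z).round(3))
# canister check via side: lid top centre at (420,288)/800
print(ray("side",420*s,290*s,.115).round(3),proj("top",[[.533,.044,.115],[.533,.044,0]]).round(1))
```

```text
panrim [[0.701, 0.136], [0.687, -0.046], [0.577, -0.032], [0.593, 0.143]] [0.639 0.05 ] ((0.6386145353317261, 0.04944987595081329), (0.18203745782375336, 0.11104384809732437), 85.51500701904297)
yaw -0.086
bay TL,TR,FR,FL outer [[0.715, 0.153], [0.695, -0.055], [0.564, -0.042], [0.586, 0.165]] [0.64  0.055] ((0.6392010450363159, 0.05511115491390228), (0.2084038406610489, 0.13229599595069885), 84.58411407470703)
yaw -0.101
orange [ 0.454 -0.1    0.115]
green [0.382 0.024 0.115]
jar [ 0.68  -0.335  0.11 ]
bottle [0.689 0.368 0.2  ]
bowl [ 0.466 -0.278  0.05 ]
[0.535 0.05  0.115] [[243.  195.7]
 [244.2 202.2]]
```

>>> servo_tool:
  plan:
    - [-0.924, -0.564, 0, 0, 0, 0, 94]
    - [-0.924, -0.564, 0, 0, 0, 0, 94]
    - [-0.924, -0.564, 0, 0, 0, 0, 94]

```text
time: 0.9
tool_pos: [0.2953, 0.4049, 0.2225]
ee_rot: [-3.141, 0.002, 2.7]
wrist_force: [-0.1, 0.5, -0.4]
width: 0.094
finger_force: 0.0
```

>>> servo_tool:
  plan:
    - [-0.924, -0.564, 0, 0, 0, 0, 94]
    - [-0.924, -0.564, 0, 0, 0, 0, 94]
    - [-0.924, -0.564, 0, 0, 0, 0, 94]

```text
time: 1.15
tool_pos: [0.3551, 0.3138, 0.2228]
ee_rot: [-3.141, 0.002, 2.699]
wrist_force: [0.9, 0.3, 0.7]
width: 0.0938
finger_force: 0.0
```

>>> servo_tool:
  plan:
    - [-0.924, -0.564, 0, 0, 0, 0, 94]
    - [-0.924, -0.564, 0, 0, 0, 0, 94]
    - [-0.924, -0.564, 0, 0, 0, 0, 94]

```text
time: 1.4
tool_pos: [0.4147, 0.2232, 0.2227]
ee_rot: [-3.141, 0.002, 2.698]
wrist_force: [0.6, 0.1, 0.0]
width: 0.0943
finger_force: 0.0
```

>>> servo_tool:
  plan:
    - [-0.924, -0.564, 0, 0, 0, 0, 94]
    - [-0.924, -0.564, 0, 0, 0, 0, 94]
    - [-0.924, -0.564, 0, 0, 0, 0, 94]

```text
time: 1.65
tool_pos: [0.4742, 0.1325, 0.2226]
ee_rot: [-3.141, 0.002, 2.698]
wrist_force: [0.1, -0.8, -0.3]
width: 0.0938
finger_force: 0.0
```

>>> servo_tool:
  plan:
    - [-0.924, -0.564, 0, 0, 0, -0.216, 94]
    - [-0.924, -0.564, 0, 0, 0, -0.216, 94]
    - [-0.924, -0.564, 0, 0, 0, -0.216, 94]
    - [-0.924, -0.564, 0, 0, 0, -0.216, 94]
    - [-0.924, -0.564, 0, 0, 0, -0.216, 94]
    - [-0.924, -0.564, 0, 0, 0, -0.216, 94]

```text
time: 2.15
tool_pos: [0.5319, 0.0456, 0.2224]
ee_rot: [3.141, -0.001, 3.039]
wrist_force: [-0.4, 0.5, -0.1]
width: 0.0942
finger_force: 0.0
```

>>> servo_tool:
  plan:
    - [0, 0, 0.2, 0, 0, 0, 94]
    - [0, 0, 0.4, 0, 0, 0, 94]
    - [0, 0, 0.6, 0, 0, 0, 94]
    - [0, 0, 0.7, 0, 0, 0, 94]
    - [0, 0, 0.8, 0, 0, 0, 94]

```text
time: 2.57
tool_pos: [0.5313, 0.0466, 0.1417]
ee_rot: [3.141, -0.001, 3.042]
wrist_force: [-0.3, 0.5, 0.2]
width: 0.094
finger_force: 0.0
```

>>> servo_tool:
  plan:
    - [0, 0, 0.15, 0, 0, 0, 94]
    - [0, 0, 0.3, 0, 0, 0, 94]
    - [0, 0, 0.45, 0, 0, 0, 94]
    - [0, 0, 0.6, 0, 0, 0, 94]
    - [0, 0, 0.67, 0, 0, 0, 94]
    - [0, 0, 0.67, 0, 0, 0, 94]

```text
time: 3.07
tool_pos: [0.531, 0.0459, 0.0741]
ee_rot: [-3.142, -0.003, 3.041]
wrist_force: [-0.0, 0.1, -0.5]
width: 0.094
finger_force: 0.0
```

>>> servo_tool:
  plan:
    - [0, 0, 0, 0, 0, 0, 80]
    - [0, 0, 0, 0, 0, 0, 72]
    - [0, 0, 0, 0, 0, 0, 66]
    - [0, 0, 0, 0, 0, 0, 60]
    - [0, 0, 0, 0, 0, 0, 50]
    - [0, 0, 0, 0, 0, 0, 50]
    - [0, 0, 0, 0, 0, 0, 50]
    - [0, 0, 0, 0, 0, 0, 50]

```text
time: 3.73
tool_pos: [0.5328, 0.0457, 0.0764]
ee_rot: [3.14, 0.002, 3.04]
wrist_force: [-0.2, 1.5, 4.1]
width: 0.0633
finger_force: 30.0
```

>>> servo_tool:
  plan:
    - [0, 0, -0.1, 0, 0, 0, 50]
    - [0, 0, -0.3, 0, 0, 0, 50]
    - [0, 0, -0.5, 0, 0, 0, 50]
    - [0, 0, -0.7, 0, 0, 0, 50]
    - [0, 0, -0.9, 0, 0, 0, 50]
    - [0, 0, -1, 0, 0, 0, 50]

```text
time: 4.23
tool_pos: [0.5326, 0.0448, 0.1776]
ee_rot: [-3.141, 0.002, 3.04]
wrist_force: [-0.0, 0.3, -2.9]
width: 0.0634
finger_force: 30.0
```

>>> servo_tool:
  plan:
    - [-0.1, -0.2, 0, 0, 0, 0, 50]
    - [-0.2, -0.45, 0, 0, 0, 0, 50]
    - [-0.3, -0.7, 0, 0, 0, 0, 50]
    - [-0.4, -0.95, 0, 0, 0, 0, 50]
    - [-0.45, -1, 0, 0, 0, 0, 50]

```text
time: 4.65
tool_pos: [0.5665, -0.0629, 0.174]
ee_rot: [-3.139, -0.003, 3.036]
wrist_force: [-0.5, -0.1, -3.1]
width: 0.0638
finger_force: 30.0
```

>>> servo_tool:
  plan:
    - [-0.1, -0.25, 0, 0, 0, 0, 50]
    - [-0.2, -0.5, 0, 0, 0, 0, 50]
    - [-0.3, -0.75, 0, 0, 0, 0, 50]
    - [-0.4, -0.95, 0, 0, 0, 0, 50]
    - [-0.45, -1, 0, 0, 0, 0, 50]
    - [-0.45, -1, 0, 0, 0, 0, 50]

```text
time: 5.15
tool_pos: [0.6014, -0.164, 0.1738]
ee_rot: [3.141, -0.003, 3.038]
wrist_force: [-0.3, 0.7, -3.8]
width: 0.0638
finger_force: 30.0
```

>>> servo_tool:
  plan:
    - [0, 0, 0.15, 0, 0, 0, 50]
    - [0, 0, 0.35, 0, 0, 0, 50]
    - [0, 0, 0.55, 0, 0, 0, 50]
    - [0, 0, 0.7, 0, 0, 0, 50]
    - [0, 0, 0.8, 0, 0, 0, 50]
    - [0, 0, 0.88, 0, 0, 0, 50]
    - [0, 0, 0.94, 0, 0, 0, 50]
    - [0, 0, 0.98, 0, 0, 0, 50]
    - [0, 0, 1, 0, 0, 0, 50]
    - [0, 0, 1, 0, 0, 0, 50]
    - [0, 0, 1, 0, 0, 0, 50]

```text
time: 6.07
tool_pos: [0.6021, -0.163, 0.0765]
ee_rot: [-3.141, 0.002, 3.04]
wrist_force: [-0.4, -0.2, -2.5]
width: 0.0637
finger_force: 30.0
```

>>> servo_tool:
  plan:
    - [0, 0, 0.01, 0, 0, 0, 50]
    - [0, 0, 0.02, 0, 0, 0, 50]
    - [0, 0, 0.02, 0, 0, 0, 50]

```text
time: 6.32
tool_pos: [0.6023, -0.163, 0.0764]
ee_rot: [-3.141, 0.003, 3.04]
wrist_force: [-3.1, 2.8, 5.5]
width: 0.0638
finger_force: 30.0
```

>>> servo_tool:
  plan:
    - [0, 0, 0, 0, 0, 0, 68]
    - [0, 0, 0, 0, 0, 0, 75]
    - [0, 0, 0, 0, 0, 0, 85]
    - [0, 0, 0, 0, 0, 0, 94]
    - [0, 0, 0, 0, 0, 0, 94]
    - [0, 0, -0.15, 0, 0, 0, 94]
    - [0, 0, -0.35, 0, 0, 0, 94]
    - [0, 0, -0.6, 0, 0, 0, 94]
    - [0, 0, -0.8, 0, 0, 0, 94]
    - [0, 0, -1, 0, 0, 0, 94]

```text
time: 7.15
tool_pos: [0.6016, -0.1629, 0.1745]
ee_rot: [-3.142, 0.0, 3.04]
wrist_force: [-0.5, 0.1, -0.3]
width: 0.0944
finger_force: 0.0
```

>>> servo_tool:
  plan:
    - [0.16, 0.4, 0, 0, 0, 0, 94]
    - [0.16, 0.8, 0, 0, 0, 0, 80]
    - [0.16, 1, 0, 0, 0, 0, 60]

```text
time: 7.4
tool_pos: [0.5956, -0.0585, 0.1743]
ee_rot: [3.139, 0.001, 3.041]
wrist_force: [-0.0, -0.2, 0.0]
width: 0.0841
finger_force: 0.0
```

>>> servo_tool:
  plan:
    - [0.16, 0.4, 0, 0, 0, 0, 60]
    - [0.16, 0.8, 0, 0, 0, 0, 60]
    - [0.16, 1, 0, 0, 0, 0, 60]

```text
time: 7.65
tool_pos: [0.5893, 0.0435, 0.1735]
ee_rot: [3.139, -0.0, 3.043]
wrist_force: [-0.1, -0.4, 0.8]
width: 0.0639
finger_force: 0.0
```

>>> servo_tool:
  plan:
    - [0, 0.16, 0, 0, 0, 0.989, 60]
    - [0, 0.16, 0, 0, 0, 0.989, 60]
    - [0, 0.16, 0, 0, 0, 0.989, 60]
    - [0, 0.16, 0, 0, 0, 0.989, 60]
    - [0, 0.16, 0, 0, 0, 0.989, 60]
    - [0, 0.16, 0, 0, 0, 0.989, 60]
    - [0, 0.16, 0, 0, 0, 0.989, 60]
    - [0, 0.16, 0, 0, 0, 0.989, 60]
    - [0, 0.16, 0, 0, 0, 0.989, 60]
    - [0, 0.16, 0, 0, 0, 0.989, 60]
    - [0, 0.16, 0, 0, 0, 0.989, 60]
    - [0, 0.16, 0, 0, 0, 0.989, 60]

```text
time: 8.65
tool_pos: [0.5915, 0.0553, 0.1732]
ee_rot: [-3.141, -0.0, 1.534]
wrist_force: [0.2, -0.2, 0.4]
width: 0.0602
finger_force: 0.0
```

>>> servo_tool:
  plan:
    - [0, 0, 0, 0, 0, 0, 60]
    - [0, 0, 0, 0, 0, 0, 60]

```text
time: 8.82
tool_pos: [0.5915, 0.0553, 0.1733]
ee_rot: [-3.141, -0.0, 1.543]
wrist_force: [0.2, 0.7, 0.1]
width: 0.0599
finger_force: 0.0
```

Run:
```python
from h import *
o=robot.get_obs();print(o["time"],o["tool_pos"],o["ee_rot"],o["joint_positions"],o["width"])
im=robot.snapshot("side")[:,:,::-1]
cv2.imwrite("pics/side1.png",cv2.resize(im[90:290,130:390],None,fx=3,fy=3,interpolation=cv2.INTER_CUBIC))
```

```text
8.8167 [0.59149581 0.05527317 0.17330155] [-3.14140332e+00 -4.60158849e-05  1.54321837e+00] [-2.27206689e-03  1.99213386e-01  1.34182260e+00  5.08147834e-05
  1.60074478e+00  2.53074044e-02] 0.05991666907440185
```

View pics/side1.png

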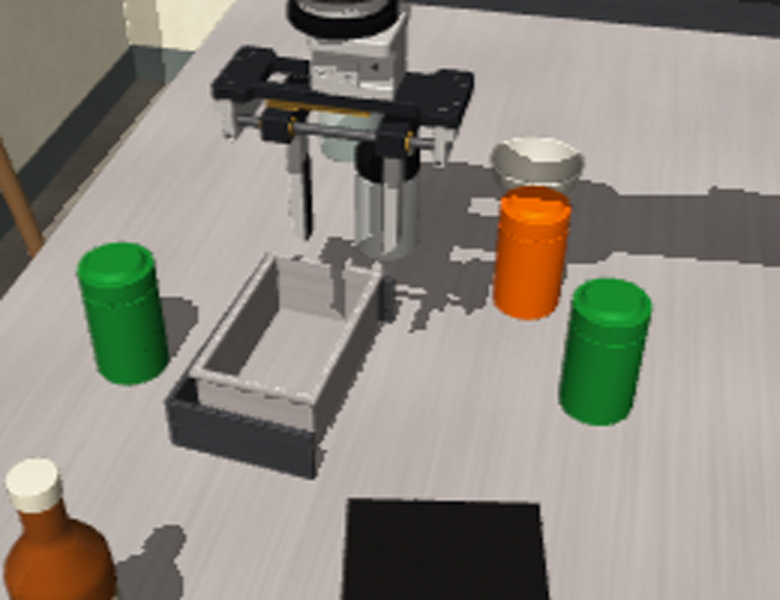

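The canister stands aside at crop (388,210). The fingers at (300,230) and (395,240) straddle the pan's front wall line. I'll descend and pinch the wall.

>>> servo_tool:
  plan:
    - [0, 0, 0.2, 0, 0, 0.037, 60]
    - [0, 0, 0.4, 0, 0, 0.037, 60]
    - [0, 0, 0.6, 0, 0, 0.037, 60]
    - [0, 0, 0.7, 0, 0, 0.037, 60]
    - [0, 0, 0.8, 0, 0, 0.037, 60]

```text
time: 9.28
tool_pos: [0.5911, 0.0553, 0.0922]
ee_rot: [-3.14, 0.0, 1.483]
wrist_force: [0.7, -0.9, 0.2]
width: 0.0601
finger_force: 0.0
```

>>> servo_tool:
  plan:
    - [0, 0, 0.1, 0, 0, 0, 60]
    - [0, 0, 0.2, 0, 0, 0, 60]
    - [0, 0, 0.3, 0, 0, 0, 60]
    - [0, 0, 0.38, 0, 0, 0, 60]
    - [0, 0, 0.38, 0, 0, 0, 60]

```text
time: 9.7
tool_pos: [0.5903, 0.0553, 0.0532]
ee_rot: [-3.138, 0.0, 1.482]
wrist_force: [-0.3, -0.4, -0.5]
width: 0.0597
finger_force: 0.0
```

>>> servo_tool:
  plan:
    - [0, 0, 0, 0, 0, 0, 45]
    - [0, 0, 0, 0, 0, 0, 30]
    - [0, 0, 0, 0, 0, 0, 18]
    - [0, 0, 0, 0, 0, 0, 10]
    - [0, 0, 0, 0, 0, 0, 4]
    - [0, 0, 0, 0, 0, 0, 0]
    - [0, 0, 0, 0, 0, 0, 0]
    - [0, 0, 0, 0, 0, 0, 0]
    - [0, 0, 0, 0, 0, 0, 0]
    - [0, 0, 0, 0, 0, 0, 0]

```text
time: 10.53
tool_pos: [0.592, 0.0553, 0.0558]
ee_rot: [3.14, -0.0, 1.482]
wrist_force: [0.9, -0.1, -0.1]
width: 0.0076
finger_force: 30.0
```

>>> servo_tool:
  plan:
    - [0, -0.02, 0.01, 0, 0, 0, 0]
    - [0, -0.12, 0.015, 0, 0, 0, 0]
    - [0, -0.24, 0.015, 0, 0, 0, 0]
    - [0, -0.36, 0.015, 0, 0, 0, 0]
    - [0.01, -0.48, 0.015, 0, 0, 0, 0]
    - [0.01, -0.6, 0.015, 0, 0, 0, 0]
    - [0.01, -0.7, 0.015, 0, 0, 0, 0]
    - [0.01, -0.8, 0.015, 0, 0, 0, 0]
    - [0.01, -0.9, 0.015, 0, 0, 0, 0]
    - [0.01, -1, 0.015, 0, 0, 0, 0]
    - [0.01, -1, 0.015, 0, 0, 0, 0]

```text
time: 11.45
tool_pos: [0.4916, 0.0653, 0.0555]
ee_rot: [3.139, -0.0, 1.482]
wrist_force: [1.1, -1.2, 8.3]
width: 0.0073
finger_force: 30.0
```

>>> servo_tool:
  plan:
    - [0, -0.1, 0, 0, 0, 0, 0]
    - [0, -0.2, 0, 0, 0, 0, 0]
    - [0.01, -0.3, 0, 0, 0, 0, 0]
    - [0.01, -0.4, 0, 0, 0, 0, 0]
    - [0.01, -0.4, 0, 0, 0, 0, 0]

```text
time: 11.87
tool_pos: [0.452, 0.0699, 0.0555]
ee_rot: [3.139, -0.0, 1.482]
wrist_force: [1.3, -0.9, 9.4]
width: 0.0077
finger_force: 30.0
```

Run:
```python
from h import *
o=robot.get_obs();print(o["time"],o["tool_pos"],o["ee_rot"],o["wrist_force"])
a=robot.snapshot("top")[120:260,120:310,::-1];b=robot.snapshot("side")[130:330,140:390,::-1]
f=lambda m:cv2.resize(m,(400,300),interpolation=cv2.INTER_CUBIC)
cv2.imwrite("pics/mid.png",np.hstack([f(a),f(b)]))
```

```text
11.8667 [0.45202825 0.0698657  0.05552765] [ 3.13873784e+00 -2.44241530e-04  1.48226281e+00] [ 1.3197004  -0.87513432  9.3602748 ]
```

View pics/mid.png

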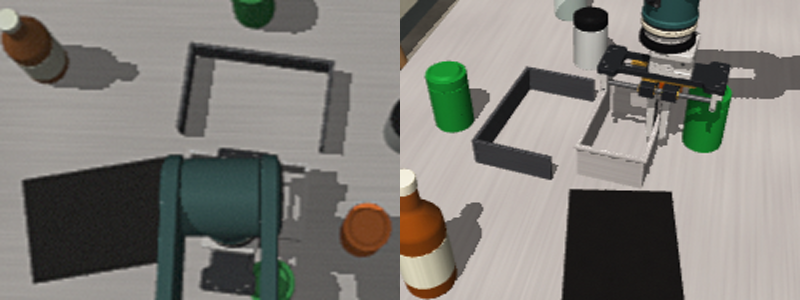

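The pan (right half, about (615,145)) is flat and clear of the bay, with the canister still standing at (590,40). I'll slide it onto the mat.

>>> servo_tool:
  plan:
    - [0.08, -0.02, 0, 0, 0, -0.005, 0]
    - [0.17, -0.05, 0, 0, 0, -0.015, 0]
    - [0.26, -0.07, 0, 0, 0, -0.025, 0]
    - [0.35, -0.1, 0, 0, 0, -0.035, 0]
    - [0.44, -0.12, 0, 0, 0, -0.042, 0]
    - [0.53, -0.15, 0, 0, 0, -0.05, 0]
    - [0.62, -0.17, 0, 0, 0, -0.058, 0]
    - [0.71, -0.2, 0, 0, 0, -0.066, 0]
    - [0.8, -0.22, 0, 0, 0, -0.074, 0]
    - [0.88, -0.25, 0, 0, 0, -0.082, 0]
    - [0.95, -0.265, 0, 0, 0, -0.089, 0]

```text
time: 12.88
tool_pos: [0.4348, 0.1643, 0.0555]
ee_rot: [3.14, 0.006, 1.621]
wrist_force: [1.6, -8.4, 10.5]
width: 0.0078
finger_force: 30.7
```

>>> servo_tool:
  plan:
    - [0.09, -0.01, 0, 0, 0, -0.01, 0]
    - [0.18, -0.02, 0, 0, 0, -0.02, 0]
    - [0.27, -0.03, 0, 0, 0, -0.03, 0]
    - [0.36, -0.05, 0, 0, 0, -0.04, 0]
    - [0.45, -0.06, 0, 0, 0, -0.048, 0]
    - [0.54, -0.07, 0, 0, 0, -0.056, 0]
    - [0.63, -0.08, 0, 0, 0, -0.064, 0]
    - [0.72, -0.1, 0, 0, 0, -0.072, 0]
    - [0.81, -0.11, 0, 0, 0, -0.08, 0]
    - [0.9, -0.12, 0, 0, 0, -0.087, 0]
    - [0.97, -0.13, 0, 0, 0, -0.089, 0]
    - [0.98, -0.13, 0, 0, 0, -0.089, 0]

```text
time: 13.88
tool_pos: [0.4167, 0.2618, 0.0555]
ee_rot: [3.141, 0.006, 1.761]
wrist_force: [1.3, -8.1, 10.1]
width: 0.0078
finger_force: 30.8
```

Run:
```python
from h import *
o=robot.get_obs();print(o["time"],o["tool_pos"],o["ee_rot"],o["wrist_force"],o["width"])
b=robot.snapshot("side")[130:370,140:460,::-1]
cv2.imwrite("pics/onmat.png",cv2.resize(b,(800,600),interpolation=cv2.INTER_CUBIC))
```

```text
13.8833 [0.41672563 0.26182785 0.05554687] [3.14084374 0.00580926 1.76112069] [ 1.27892436 -8.09095471 10.11846588] 0.007832394811126062
```

View pics/onmat.png

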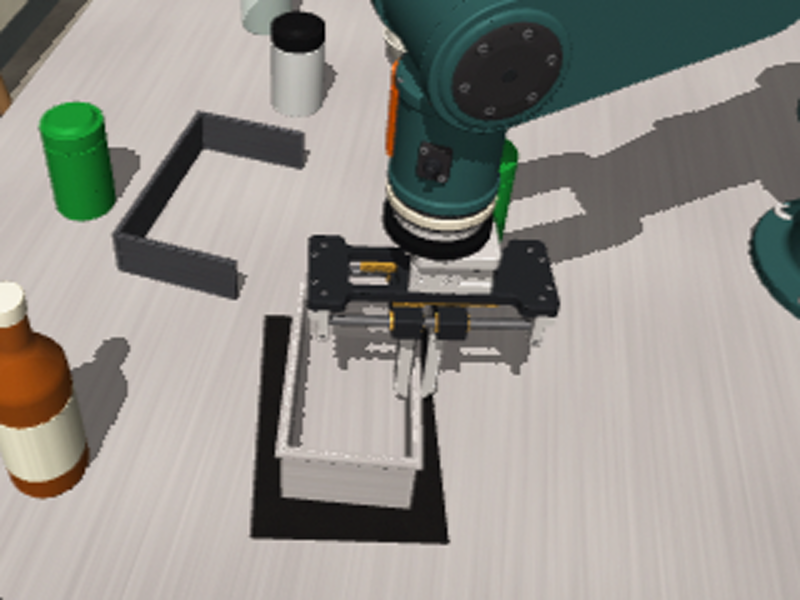

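The pan is on the mat, and its near end (base at (283,497) to (412,508)) looks a bit far from the near mat edge (252,536) to (448,542). I'll check that numerically.

Run:
```python
from h import *
q=lambda x,y,z:ray("side",140+(x+.5)/2.5-.5,130+(y+.5)/2.5-.5,z)[:2]
M=np.array([.4658,.2735]);a=.1925;R=np.array([[np.cos(a),-np.sin(a)],[np.sin(a),np.cos(a)]])
for n,x,y,z in(("base",283,497,0),("base",412,508,0),("rim",278,456,.065),("rim",422,466,.065),("mat",252,537,0),("mat",448,543,0),("matfar",265,317,0)):
    p=q(x,y,z);print(n,p.round(3),((p-M)@R).round(3))
```

```text
base [0.504 0.359] [0.053 0.076]
base [0.404 0.346] [-0.047  0.083]
rim [0.506 0.365] [0.057 0.082]
rim [0.402 0.35 ] [-0.048  0.087]
mat [0.519 0.396] [0.076 0.11 ]
mat [0.374 0.368] [-0.072  0.111]
matfar [0.561 0.183] [ 0.076 -0.107]
```

>>> servo_tool:
  plan:
    - [0.01, 0, 0, 0, 0, -0.015, 0]
    - [0.02, 0, 0, 0, 0, -0.03, 0]
    - [0.02, 0, 0, 0, 0, -0.03, 0]
    - [0.02, 0, -0.005, 0, 0, -0.03, 0]
    - [0.02, 0, -0.01, 0, 0, -0.03, 0]
    - [0.02, 0, -0.01, 0, 0, -0.03, 0]

```text
time: 14.43
tool_pos: [0.4158, 0.2639, 0.0556]
ee_rot: [-3.141, 0.004, 1.807]
wrist_force: [0.9, -4.0, 6.3]
width: 0.0078
finger_force: 30.8
```

>>> servo_tool:
  plan:
    - [0, 0, 0, 0, 0, 0, 14]
    - [0, 0, 0, 0, 0, 0, 24]
    - [0, 0, 0, 0, 0, 0, 36]
    - [0, 0, 0, 0, 0, 0, 50]
    - [0, 0, 0, 0, 0, 0, 50]
    - [0, 0, -0.15, 0, 0, 0, 50]
    - [0, 0, -0.4, 0, 0, 0, 50]
    - [0, 0, -0.7, 0, 0, 0, 50]
    - [0, 0, -1, 0, 0, 0, 50]
    - [0, 0, -1, 0, 0, 0, 50]

```text
time: 15.27
tool_pos: [0.4188, 0.2676, 0.1617]
ee_rot: [3.13, -0.003, 1.809]
wrist_force: [0.8, -0.2, 0.5]
width: 0.0501
finger_force: 0.0
```

>>> servo_tool:
  plan:
    - [0, 0, -0.3, 0, 0, 0, 80]
    - [0, 0, -0.3, 0, 0, 0, 94]
    - [0, 0, -0.3, 0, 0, 0, 94]

```text
time: 15.52
tool_pos: [0.4165, 0.2663, 0.1859]
ee_rot: [3.139, -0.001, 1.809]
wrist_force: [-0.2, -0.3, 0.4]
width: 0.0668
finger_force: 0.0
```

>>> servo_tool:
  plan:
    - [-0.4, 0.07, 0, 0, 0, 0, 94]
    - [-0.8, 0.14, 0, 0, 0, 0, 94]
    - [-0.92, 0.16, 0, 0, 0, 0, 94]

```text
time: 15.77
tool_pos: [0.4535, 0.1767, 0.1827]
ee_rot: [-3.138, 0.003, 1.806]
wrist_force: [0.5, -0.6, 0.2]
width: 0.0864
finger_force: 0.0
```

>>> servo_tool:
  plan:
    - [-0.4, 0.07, 0, 0, 0, 0, 94]
    - [-0.8, 0.14, 0, 0, 0, 0, 94]
    - [-0.92, 0.16, 0, 0, 0, 0, 94]

```text
time: 16.02
tool_pos: [0.4909, 0.0907, 0.1828]
ee_rot: [-3.139, 0.002, 1.804]
wrist_force: [0.0, -0.0, -0.1]
width: 0.0936
finger_force: 0.0
```

>>> servo_tool:
  plan:
    - [-0.4, 0.07, 0, 0, 0, 0, 94]
    - [-0.8, 0.14, 0, 0, 0, 0, 94]
    - [-0.92, 0.16, 0, 0, 0, 0, 94]

```text
time: 16.27
tool_pos: [0.5282, 0.0053, 0.1829]
ee_rot: [-3.139, 0.001, 1.805]
wrist_force: [-0.3, -0.1, -0.9]
width: 0.094
finger_force: 0.0
```

>>> servo_tool:
  plan:
    - [-0.4, 0.07, 0, 0, 0, 0, 94]
    - [-0.8, 0.14, 0, 0, 0, 0, 94]
    - [-0.92, 0.16, 0, 0, 0, 0, 94]

```text
time: 16.52
tool_pos: [0.5655, -0.0801, 0.1829]
ee_rot: [-3.139, 0.0, 1.805]
wrist_force: [-0.4, -0.4, -0.1]
width: 0.094
finger_force: 0.0
```

>>> servo_tool:
  plan:
    - [-0.4, 0.07, 0, 0, 0, -0.07, 94]
    - [-0.8, 0.14, 0, 0, 0, -0.15, 94]
    - [-0.92, 0.16, 0, 0, 0, -0.23, 94]
    - [-0.92, 0.16, 0, 0, 0, -0.31, 94]
    - [-0.92, 0.16, 0, 0, 0, -0.39, 94]
    - [-0.92, 0.16, 0, 0, 0, -0.47, 94]
    - [-0.92, 0.16, 0, 0, 0, -0.55, 94]
    - [-0.92, 0.16, 0, 0, 0, -0.62, 94]
    - [-0.92, 0.16, 0, 0, 0, -0.69, 94]
    - [-0.92, 0.16, 0, 0, 0, -0.76, 94]
    - [-0.92, 0.16, 0, 0, 0, -0.784, 94]
    - [-0.92, 0.16, 0, 0, 0, -0.784, 94]

```text
time: 17.52
tool_pos: [0.6017, -0.1606, 0.1836]
ee_rot: [3.14, -0.002, 3.042]
wrist_force: [-0.4, -0.5, -0.2]
width: 0.0937
finger_force: 0.0
```

Run:
```python
from h import *
o=robot.get_obs();print(o["time"],o["tool_pos"],o["ee_rot"],o["width"])
a=robot.snapshot("top")[120:270,120:320,::-1]
cv2.imwrite("pics/chk.png",cv2.resize(a,(800,600),interpolation=cv2.INTER_CUBIC))
```

```text
17.5167 [ 0.60169554 -0.16062506  0.18355302] [ 3.13983254e+00 -2.35543128e-03  3.04159811e+00] 0.09366665822822523
```

View pics/chk.png

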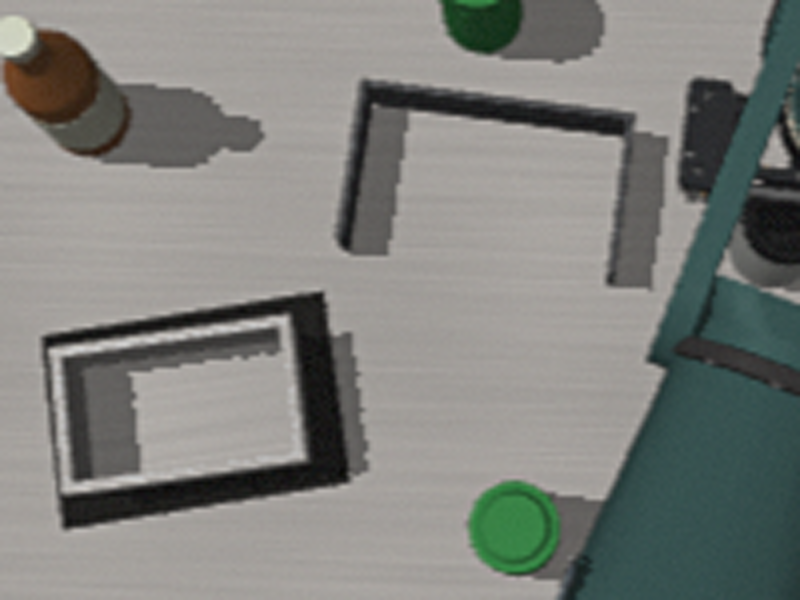

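The pan (rim corners (48,350), (290,315), (310,463), (66,497)) is parallel to the mat ((42,338), (325,292), (350,482), (65,528)). I'll check for parallax while continuing with the canister.

Run:
```python
from h import *
q=lambda x,y,z:ray("top",120+(x+.5)/4-.5,120+(y+.5)/4-.5,z)[:2]
P=np.array([q(*c,.065) for c in[(48,350),(290,315),(310,463),(66,497)]]);M=np.array([q(*c,0) for c in[(42,338),(325,292),(350,482),(65,528)]])
yaw=lambda P:(lambda d:np.arctan2(-d[0],d[1]))(P[0]-P[1]+P[3]-P[2])
a=yaw(M);R=np.array([[np.cos(a),-np.sin(a)],[np.sin(a),np.cos(a)]])
print(a,yaw(P),((P-M.mean(0))@R).round(3).tolist(),((P.mean(0)-M.mean(0))@R).round(4))
```

```text
0.19318713895193812 0.1734537663752657 [[0.051, 0.089], [0.048, -0.089], [-0.062, -0.089], [-0.057, 0.087]] [-0.0052 -0.0005]
```

>>> servo_tool:
  plan:
    - [0, -0.02, 0.2, 0, 0, 0, 94]
    - [0, -0.02, 0.4, 0, 0, 0, 94]
    - [0, -0.02, 0.6, 0, 0, 0, 94]
    - [0, -0.02, 0.75, 0, 0, 0, 94]
    - [0, -0.02, 0.9, 0, 0, 0, 94]
    - [0, -0.02, 1, 0, 0, 0, 94]

```text
time: 18.07
tool_pos: [0.6008, -0.1631, 0.0823]
ee_rot: [3.14, -0.004, 3.039]
wrist_force: [-0.1, 0.5, -0.4]
width: 0.094
finger_force: 0.0
```

>>> servo_tool:
  plan:
    - [0, 0, 0.08, 0, 0, 0, 94]
    - [0, 0, 0.08, 0, 0, 0, 94]
    - [0, 0, 0.08, 0, 0, 0, 80]
    - [0, 0, 0.08, 0, 0, 0, 72]
    - [0, 0, 0.08, 0, 0, 0, 66]
    - [0, 0, 0.08, 0, 0, 0, 60]
    - [0, 0, 0.08, 0, 0, 0, 50]
    - [0, 0, 0.08, 0, 0, 0, 50]
    - [0, 0, 0.08, 0, 0, 0, 50]
    - [0, 0, 0.08, 0, 0, 0, 50]

```text
time: 18.9
tool_pos: [0.6025, -0.1637, 0.078]
ee_rot: [3.141, 0.002, 3.041]
wrist_force: [-0.7, 3.2, 3.3]
width: 0.0636
finger_force: 30.0
```

>>> servo_tool:
  plan:
    - [0, 0, -0.1, 0, 0, 0, 50]
    - [0, 0, -0.3, 0, 0, 0, 50]
    - [0, 0, -0.5, 0, 0, 0, 50]
    - [0, 0, -0.7, 0, 0, 0, 50]
    - [0, 0, -0.9, 0, 0, 0, 50]
    - [0, 0, -1, 0, 0, 0, 50]
    - [0, 0, -1, 0, 0, 0, 50]

```text
time: 19.48
tool_pos: [0.6029, -0.1653, 0.1797]
ee_rot: [-3.14, 0.004, 3.04]
wrist_force: [0.7, 0.6, -3.1]
width: 0.0637
finger_force: 30.0
```

>>> servo_tool:
  plan:
    - [0.1, 0.2, 0, 0, 0, 0, 50]
    - [0.2, 0.45, 0, 0, 0, 0, 50]
    - [0.3, 0.7, 0, 0, 0, 0, 50]
    - [0.4, 0.95, 0, 0, 0, 0, 50]
    - [0.45, 1, 0, 0, 0, 0, 50]

```text
time: 19.9
tool_pos: [0.5653, -0.0566, 0.1747]
ee_rot: [3.139, -0.005, 3.043]
wrist_force: [-0.1, 0.2, -3.5]
width: 0.064
finger_force: 30.0
```

>>> servo_tool:
  plan:
    - [0.1, 0.25, 0, 0, 0, 0, 50]
    - [0.2, 0.5, 0, 0, 0, 0, 50]
    - [0.3, 0.75, 0, 0, 0, 0, 50]
    - [0.4, 0.95, 0, 0, 0, 0, 50]
    - [0.45, 1, 0, 0, 0, 0, 50]
    - [0.45, 1, 0, 0, 0, 0, 50]

```text
time: 20.4
tool_pos: [0.5312, 0.0446, 0.1756]
ee_rot: [-3.141, -0.003, 3.042]
wrist_force: [0.8, 0.1, -2.4]
width: 0.064
finger_force: 30.0
```

>>> servo_tool:
  plan:
    - [0, 0.02, 0.15, 0, 0, 0, 50]
    - [0, 0.02, 0.35, 0, 0, 0, 50]
    - [0, 0.02, 0.55, 0, 0, 0, 50]
    - [0, 0.02, 0.7, 0, 0, 0, 50]
    - [0, 0.02, 0.8, 0, 0, 0, 50]
    - [0, 0.02, 0.88, 0, 0, 0, 50]
    - [0, 0.02, 0.94, 0, 0, 0, 50]
    - [0, 0.02, 0.98, 0, 0, 0, 50]
    - [0, 0.02, 1, 0, 0, 0, 50]
    - [0, 0.02, 1, 0, 0, 0, 50]
    - [0, 0.02, 1, 0, 0, 0, 50]

```text
time: 21.32
tool_pos: [0.5335, 0.0457, 0.0779]
ee_rot: [-3.142, 0.002, 3.04]
wrist_force: [1.4, -0.4, -1.9]
width: 0.0637
finger_force: 30.0
```

>>> servo_tool:
  plan:
    - [0, 0, 0.01, 0, 0, 0, 50]
    - [0, 0, 0.02, 0, 0, 0, 50]
    - [0, 0, 0.02, 0, 0, 0, 50]

```text
time: 21.57
tool_pos: [0.5338, 0.0457, 0.0778]
ee_rot: [-3.141, 0.003, 3.04]
wrist_force: [-2.4, -0.1, 6.9]
width: 0.0639
finger_force: 30.0
```

Seated. I'll release and retreat upward.

>>> servo_tool:
  plan:
    - [0, 0, 0, 0, 0, 0, 68]
    - [0, 0, 0, 0, 0, 0, 75]
    - [0, 0, 0, 0, 0, 0, 85]
    - [0, 0, 0, 0, 0, 0, 94]
    - [0, 0, 0, 0, 0, 0, 94]
    - [0, 0, -0.15, 0, 0, 0, 94]
    - [0, 0, -0.35, 0, 0, 0, 94]
    - [0, 0, -0.6, 0, 0, 0, 94]
    - [0, 0, -0.8, 0, 0, 0, 94]
    - [0, 0, -1, 0, 0, 0, 94]

```text
time: 22.4
tool_pos: [0.5328, 0.0458, 0.176]
ee_rot: [3.141, 0.0, 3.04]
wrist_force: [0.2, 0.4, -0.1]
width: 0.094
finger_force: 0.0
```

>>> servo_tool:
  plan:
    - [0, 0, -0.4, 0, 0, 0, 94]
    - [0.4, 0, -0.8, 0, 0, 0, 94]
    - [0.8, 0, -0.8, 0, 0, 0, 94]
    - [1, 0, -0.8, 0, 0, 0, 94]
    - [1, 0, -0.8, 0, 0, 0, 94]

```text
time: 22.82
tool_pos: [0.4302, 0.0565, 0.2574]
ee_rot: [3.141, 0.003, 3.041]
wrist_force: [0.6, 0.5, -0.1]
width: 0.0939
finger_force: 0.0
```

>>> servo_tool:
  plan:
    - [0.4, 0, 0, 0, 0, 0, 94]
    - [0.8, 0, 0, 0, 0, 0, 94]
    - [1, 0, 0, 0, 0, 0, 94]
    - [1, 0, 0, 0, 0, 0, 94]
    - [1, 0, 0, 0, 0, 0, 94]

```text
time: 23.23
tool_pos: [0.3342, 0.066, 0.2551]
ee_rot: [3.141, 0.002, 3.041]
wrist_force: [0.1, 0.7, -1.0]
width: 0.0939
finger_force: 0.0
```

Run:
```python
from h import *
im=robot.snapshot("top")[:,:,::-1];b=robot.snapshot("side")[:,:,::-1]
f=lambda m:cv2.resize(m,(400,300),interpolation=cv2.INTER_AREA)
cv2.imwrite("pics/end.png",np.hstack([f(im),f(b)]))
m=(im.max(2)<50).astype(np.uint8); m[:185]=0;m[212:]=0;m[:,:228]=0;m[:,258:]=0
n,l,s,ce=cv2.connectedComponentsWithStats(m); print(s,ce.round(1))
```

```text
[[     0      0    512    384 196231]
 [   233    186     21     22    377]] [[255.5 191.5]
 [243.  196.4]]
```

View pics/end.png

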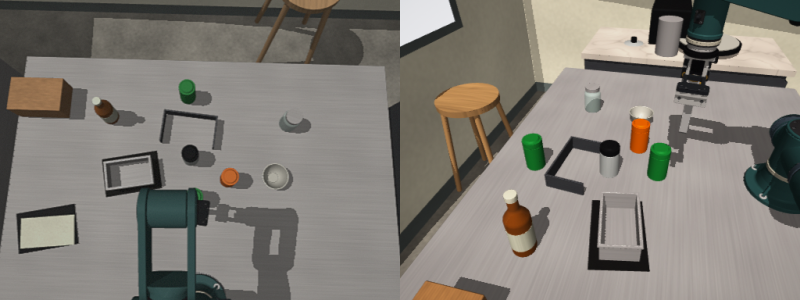

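The canister's lid is at (243,196.4) px, the same pixel as at the start. The pan lies on the mat, the bystanders have not moved, and the arm is clear.

```bash
python3 -c "
from bench import robot
print(robot.close_job())"
```

```text
the job is handed in; nothing more can be done
None
```

The job is handed in at about 23 s: the pan was slid onto the mat (about 5 mm off centre, 0.02 rad off parallel), the canister is back where it started, and the bowl, bottle and jar were left alone; the hand-in returned no verdict.

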